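# Build the hidden-die tower on the trivet

### The job

Set up the hidden-die tower on the black hexagonal trivet: stand the steel die in the middle of the trivet, cover it with the smallest of the three mouth-down wooden cups, put the medium cup over that and the largest cup over both, and last stand the wooden pawn upright in the middle of the largest cup's top. Each cup stays mouth down and sits flat on the trivet, with everything let go and at rest. Leave the red bowl and the loose wooden draughtsman disc where they are.

Things in the scene. Friction and masses are not known exactly. Their poses are not given: they have to be found in the camera images.
- trivet: Black hard-silicone trivet, a flat regular hexagon 120 mm across flats (139 mm across corners), 8 mm thick, fixed to the table. Origin at the centre of its underside (on the table, z = 0), z up; its top is 8 mm above the origin.
- die: Steel playing die, a 15 mm cube, 25 g, lying flat with five black pips on top. Origin at the centre of its underside; x and y run square to its side faces, z up.
- cup_small: Smallest wooden cup, a plain brown-wood round cup with a thin brass band, standing mouth down. Straight wall, outer diameter 38 mm, height 40 mm, wall 3 mm (inner diameter 32 mm), closed top 4 mm thick (36 mm deep inside). About 35 g. Origin at the centre of the open mouth, its lower end; z up towards the closed top.
- cup_medium: Medium wooden cup, same make, standing mouth down. Straight wall, outer diameter 54 mm, height 56 mm, wall 3 mm (inner diameter 48 mm), closed top 4 mm thick (52 mm deep inside). About 60 g. Origin at the centre of the open mouth, its lower end; z up towards the closed top.
- cup_large: Largest wooden cup, same make, standing mouth down. Straight wall, outer diameter 69 mm, height 72 mm, wall 3 mm (inner diameter 63 mm), closed flat top 4 mm thick (68 mm deep inside). About 100 g. Origin at the centre of the open mouth, its lower end; z up towards the closed top.
- pawn: Wooden pawn, round, 47 mm tall, 30 g, standing upright: foot 28 mm in diameter, narrow waist 12 mm, head 20 mm in diameter with a straight-sided part from 33 to 42 mm above the foot. Origin at the centre of the foot's underside, z up.
- bowl: Red ceramic bowl, mouth up, rim diameter 120 mm, 55 mm tall, loose: a bystander to leave where it is. Origin at the centre of its underside, z up.
- draughtsman: Flat wooden draughtsman disc, 34 mm in diameter and 9 mm thick, with a dark inlay on top, lying loose on the table: a bystander to leave where it is. Origin at the centre of its underside, z up.

How it is judged:
On the way, in this order (a step that is already met when the one before it is completed fails the run):
1. the die stands in the middle of the trivet, let go (z of die in the frame of trivet between 0.005 and 0.0115 m and horizontal distance between die and trivet below 0.015 m and contact force between the fingers and die below 0.1 N), for 0.2 s.
2. the smallest cup is over the die, flat on the trivet, let go (z of die in the frame of trivet between 0.005 and 0.0115 m and horizontal distance between die and trivet below 0.015 m and z of cup_small in the frame of trivet between 0.005 and 0.0115 m and horizontal distance between cup_small and die below 0.009 m and angle between cup_small's own z axis and vertical below 0.08 rad and contact force between the fingers and cup_small below 0.1 N), for 0.2 s.
3. the medium cup is over the smallest, flat on the trivet, let go (z of die in the frame of trivet between 0.005 and 0.0115 m and horizontal distance between die and trivet below 0.015 m and z of cup_small in the frame of trivet between 0.005 and 0.0115 m and horizontal distance between cup_small and die below 0.009 m and angle between each of cup_small, cup_medium's own z axis and vertical below 0.08 rad and z of cup_medium in the frame of trivet between 0.005 and 0.0115 m and horizontal distance between cup_medium and cup_small below 0.009 m and contact force between the fingers and cup_medium below 0.1 N), for 0.2 s.
4. the largest cup is over the medium one, flat on the trivet, let go (z of die in the frame of trivet between 0.005 and 0.0115 m and horizontal distance between die and trivet below 0.015 m and z of cup_small in the frame of trivet between 0.005 and 0.0115 m and horizontal distance between cup_small and die below 0.009 m and angle between each of cup_small, cup_medium, cup_large's own z axis and vertical below 0.08 rad and z of cup_medium in the frame of trivet between 0.005 and 0.0115 m and horizontal distance between cup_medium and cup_small below 0.009 m and z of cup_large in the frame of trivet between 0.005 and 0.0115 m and horizontal distance between cup_large and cup_medium below 0.009 m and contact force between the fingers and cup_large below 0.1 N), for 0.2 s.
5. the pawn stands on top of the largest cup, let go (horizontal distance between pawn and cup_large below 0.015 m and z of pawn in the frame of cup_large between 0.069 and 0.0755 m and angle between pawn's own z axis and vertical below 0.1 rad and contact force between the fingers and pawn below 0.1 N), for 0.2 s.
At the end, for the whole second after the job is handed in: Die on the trivet within 15 mm of its centre; smallest cup over it, medium over that, largest over both (each centre within 9 mm of the next inside), mouth down, rims flat on the trivet; pawn upright on the largest cup within 15 mm of its centre; all at rest (z of die in the frame of trivet between 0.005 and 0.0115 m and horizontal distance between die and trivet below 0.015 m and z of cup_small in the frame of trivet between 0.005 and 0.0115 m and horizontal distance between cup_small and die below 0.009 m and angle between each of cup_small, cup_medium, cup_large's own z axis and vertical below 0.08 rad and z of cup_medium in the frame of trivet between 0.005 and 0.0115 m and horizontal distance between cup_medium and cup_small below 0.009 m and z of cup_large in the frame of trivet between 0.005 and 0.0115 m and horizontal distance between cup_large and cup_medium below 0.009 m and horizontal distance between pawn and cup_large below 0.015 m and z of pawn in the frame of cup_large between 0.069 and 0.0755 m and angle between pawn's own z axis and vertical below 0.1 rad and linear speed of each of die, cup_small, cup_medium, cup_large, pawn below 0.02 m/s); the robot touches nothing.
It fails at once if the red bowl is moved more than 20 mm (distance of bowl from where it was at the start of the episode above 0.02 m).
It fails at once if the draughtsman is moved more than 20 mm (distance of draughtsman from where it was at the start of the episode above 0.02 m).
It also fails if it takes over 128 s, if anything falls off the work surface, if the arm or the gripper's body presses on something with over 40 N, if the wrist force passes 120 N, or if a joint passes its speed limit or range.

### The arm

A 7-joint arm with a two-finger parallel gripper is mounted at the origin on the work surface. World frame = base frame: x ahead of the robot, y to its left, z up, the work surface at z = 0. Lengths are in m, angles in rad, forces in N, time in s.
With the tool pointing down it reaches from about 0.425 to 0.875 m from the base axis. Payload 4.7 kg.
Tool frame: the origin (TCP) lies midway between the tips of the shut fingers; the grasp point (between the pads) lies 19 mm behind it; z points along the fingers, y is the line along which they close (so a half turn about z gives the same grasp; the last joint's range is limited). The gripper opens to 87 mm and grips with 3 to 60 N. Pads are 19 mm wide; open, the fingers measure 117 mm over their backs; the gripper's body (75 mm by 190 mm) begins 51 mm behind the grasp point.
Start: joints at [1.261, 0.321, -0.07, 1.45, 0.023, 1.371, -0.057], TCP at [0.207, -0.616, 0.223] pointing down, gripper open.
Joint ranges: [-2.86, 2.86], [-0.3, 2.09], [-1.38, 1.24], [0.06, 2.45], [-1.56, 4.7], [0.09, 2.05], [-2.69, 2.69]. Speed limits (rad/s): [2.57, 2.57, 3.14, 3.14, 3.14, 3.14, 3.14].

### API

Orientations are given as a rotation vector (axis times angle).
In Python, from bench import monitor, cams, workorder gives the robot as it stands.
- The arm moves only by the tool move_arm, never from a script. Its arguments are lists of equal length, an entry for each row: "slide": the shift along the tool's x, y, z in cm, a list of three; "roll": the turn about the tool's z in rad. In form: {"slide": [[dx, dy, dz], ...], "roll": [roll, ...]}. A call has 1 to 20 rows; each row is the pose to reach, as a shift and turn from the pose commanded when the call began, along the tool's axes at that moment; what a row does not reach only later rows make up. A row lasts 1/10 s, in which the tool goes at most 50 mm and 8.59 degrees, less where a joint would pass 70% of its speed; a pose out of reach is approached as far as the arm can. A call with a gripper value outside its range is refused whole. "gripper" is the finger opening in cm, from 0 to 8.7, set as the call begins (left out, the last holds). The fingers move at their own pace and stop on an object; "squeeze" is the grip in N (left out, the last holds). Time passes only in rows, so rows that repeat a pose let the fingers close. It gives the time, the measured TCP pose, the force, the opening and the grip force at its end, in the units of the state.
- monitor.get_state(): the state, without advancing time (a new reading comes with each control period).
- cams.get_image(name): name is "scene" or "side" or "wrist"; returns the picture (420x560x3 uint8, red, green, blue); there is no depth.
- cams.get_calibration(name): a dict with "mtx" (3x3 intrinsics, pixels), "R" (3x3) and "t" (3): a world point X has camera coordinates R X + t. Camera axes: x right, y down, z forward; pixel columns grow to the right and rows downward; lengths in m; the calibration is good to about 2 mm. A picture is of the moment at which its call begins: read the wrist's pose just before it. get_calibration takes no time and is no camera call; for the wrist camera it gives the pose at the moment of the call.
- workorder.close_job(): hands the job in; it is judged then, once.
The state is a dict: "time": time; "joint_positions": joint angles; "qd": joint speeds; "joint_torque": joint torques, N m; "position": TCP position; "tool_rot": TCP orientation; "ft_force": force on the tool from outside, world axes, zero at the start; "torque": the same for the moment, N m; "grip_width": opening from 0.0 (shut) to 1.0 (fully open); "grip_force": force on a finger pad.
Only numpy, scipy, OpenCV 4.12 (cv2) and the standard library are available. Lean on these libraries where they do the work, as an engineer would, in place of code of your own. Each camera call takes 0.05 s, during which the arm holds its last target. There are 200 camera calls.

## Working session

There is one attempt and no reset: what is moved stays moved. The work goes in short steps, Python scripts to look and compute and a tool call to move; the robot and the scene stay as the last step left them, time stands still between calls to the robot, and variables do not carry over. Pictures are saved under pics/ and viewed, at most 17 in all, crops included, and the job is handed in when it is done.

Besides the shell and the picture viewer there is one more tool, called as name([rows], argument=value, ...), one row to a line, values as JSON. move_arm: Moves the arm, as the interface text tells. Its arguments: {"type":"object","properties":{"slide":{"type":"array","items":{"type":"array","items":{"type":"number"}}},"roll":{"type":"array","items":{"type":"number"}},"gripper":{"type":"number"},"squeeze":{"type":"number"}},"required":["slide","roll"]}

```bash
mkdir -p pics
cat > h.py <<'E'
import numpy as np, cv2
from bench import monitor, cams, workorder
def snap(n,f):
    c=cams.get_calibration(n); im=cams.get_image(n); cv2.imwrite('pics/'+f,im[:,:,::-1]); return im,c
def ray(c,u,v,z):
    d=c['R'].T@np.linalg.inv(c['mtx'])@np.array([u,v,1.]); o=-c['R'].T@np.array(c['t'])
    return o+d*(z-o[2])/d[2]
def proj(c,X):
    p=c['mtx']@(c['R']@np.array(X)+c['t']); return p[:2]/p[2]
E
python3 - <<'E'
from h import *
s=monitor.get_state(); print(s['time'],s['position'],s['tool_rot'],s['grip_width'],s['ft_force'])
from scipy.spatial.transform import Rotation as R
print(R.from_rotvec(s['tool_rot']).as_matrix().round(3))
for n in('scene','side','wrist'):
    im,c=snap(n,n+'0.png'); print(n,c['mtx'][0],(-np.array(c['R']).T@c['t']).round(3),np.array(c['R']).round(2).tolist())
E
```

```text
0.0 [ 0.20658098 -0.61573183  0.2214776 ] [-3.09869453e+00 -5.06143901e-01  6.19294935e-04] 1.001936113824601 [ 0.02161612  0.30821027 -0.26259179]
[[ 0.948  0.318 -0.001]
 [ 0.318 -0.948  0.002]
 [-0.    -0.002 -1.   ]]
scene [380.19927784   0.         279.10594382] [0.884 0.594 0.523] [[-0.87, 0.5, -0.0], [0.29, 0.49, -0.82], [-0.41, -0.71, -0.57]]
side [454.79672397   0.         281.85192882] [ 0.388 -0.849  0.592] [[0.98, -0.17, -0.01], [-0.1, -0.54, -0.83], [0.14, 0.82, -0.55]]
wrist [318.32669712   0.         279.55430005] [ 0.287 -0.589  0.384] [[0.32, -0.95, -0.0], [-0.9, -0.3, 0.3], [-0.29, -0.09, -0.95]]
```

View pics/scene0.png

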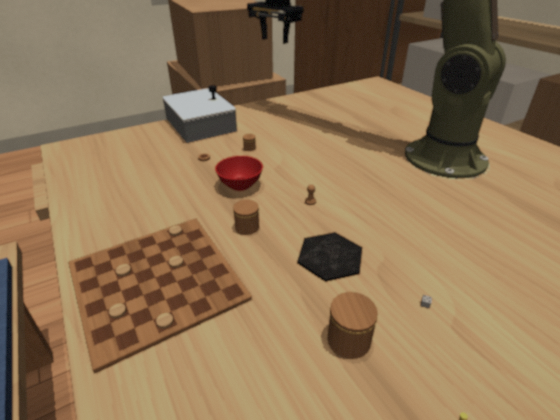

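View pics/side0.png

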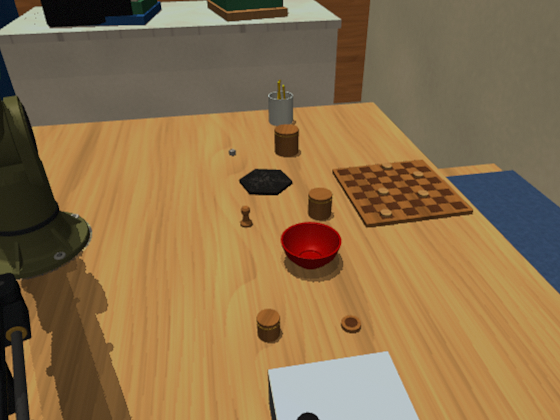

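The scene view shows the bowl at (239,172), small cup at (249,142), medium cup at (246,217), large cup at (352,325), pawn at (311,194), trivet at (331,256) and die at (426,300). The side view shows the same layout, with the die at (232,152), the trivet at (266,181), the large cup at (287,140), the medium at (320,204), the small at (268,325) and the pawn at (246,216).

Run:
```python
from h import *
P={'large':(.072,(353,311),(287,132)),'medium':(.056,(246,208),(320,196)),'small':(.04,(249,137),(268,318)),'pawnhead':(.037,(311,189),(246,211)),
'die':(.0075,(426,300),(232,152)),'draught':(.009,(203,156),(351,323)),'bowlrim':(.055,(239,170),(311,243))}
cs={n:cams.get_calibration(n) for n in('scene','side')}
for k,(z,a,b) in P.items():
    p=ray(cs['scene'],*a,z);q=ray(cs['side'],*b,z);print(k,p.round(4)[:2],q.round(4)[:2],'r',np.hypot(*q[:2]).round(3))
for n,(u0,v0,u1,v1) in {'scene':(285,222,375,290),'side':(230,160,300,200)}.items():
    im=cv2.imread('pics/%s0.png'%n); m=np.zeros(im.shape[:2],np.uint8); m[v0:v1,u0:u1]=(im.max(2)[v0:v1,u0:u1]<75)*255
    c=max(cv2.findContours(m,0,2)[0],key=cv2.contourArea)
    pts=np.array([ray(cs[n],*p[0],.008)[:2] for p in cv2.convexHull(c)],np.float32)
    r=cv2.minEnclosingCircle(pts);M=cv2.moments(pts);print('trivet',n,r,M['m10']/M['m00'],M['m01']/M['m00'],cv2.contourArea(c))
```

```text
large [0.6123 0.3329] [0.6034 0.3069] r 0.677
medium [0.6273 0.0044] [ 0.6185 -0.0134] r 0.619
small [ 0.4583 -0.3273] [ 0.4522 -0.3363] r 0.563
pawnhead [ 0.4534 -0.0112] [ 0.4516 -0.0146] r 0.452
die [0.4502 0.3399] [0.4488 0.3422] r 0.564
draught [ 0.5978 -0.3414] [ 0.5917 -0.3438] r 0.684
bowlrim [ 0.5733 -0.1463] [ 0.5604 -0.1751] r 0.587
trivet scene ((0.5257571935653687, 0.16698865592479706), 0.06841762363910675) 0.5264205886584209 0.1664939651162564 2158.5
trivet side ((0.5194708704948425, 0.15853199362754822), 0.07123895734548569) 0.5186101279973371 0.1574769239163262 959.5
```

View pics/wrist0.png

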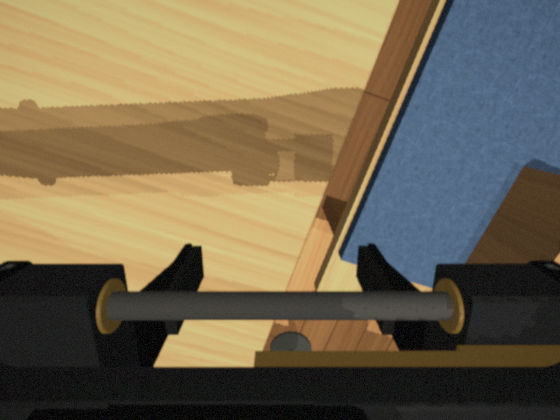

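move_arm([
  [10,-10,-2],
  [42.4,-40.2,-3],
  [42.4,-40.2,-3],
  [42.4,-40.2,-3],
  [42.4,-40.2,-3],
  [42.4,-40.2,-3],
  [42.4,-40.2,-3],
  [42.4,-40.2,-3],
  [42.4,-40.2,-3],
  [42.4,-40.2,-3],
  [42.4,-40.2,-3],
  [42.4,-40.2,-3],
  [42.4,-40.2,-3],
  [42.4,-40.2,-3],
  [42.4,-40.2,-3],
  [42.4,-40.2,-3],
  [42.4,-40.2,-3],
  [42.4,-40.2,-3],
], roll=[-0.1,-1.247,-1.247,-1.247,-1.247,-1.247,-1.247,-1.247,-1.247,-1.247,-1.247,-1.247,-1.247,-1.247,-1.247,-1.247,-1.247,-1.247])

```text
time: 1.95
position: [0.4806, -0.101, 0.2525]
tool_rot: [2.223, 2.22, -0.0]
ft_force: [0.2, 0.9, 0.0]
grip_width: 1.002
grip_force: 0.0
```

move_arm([
  [44,-3,5],
  [44,-3,5],
  [44,-3,5],
  [44,-3,5],
  [44,-3,5],
  [44,-3,5],
  [44,-3,5],
  [44,-3,5],
  [44,-3,5],
  [44,-3,5],
  [44,-3,5],
  [44,-3,5],
], roll=[0,0,0,0,0,0,0,0,0,0,0,0])

```text
time: 3.15
position: [0.4517, 0.3381, 0.2024]
tool_rot: [2.223, 2.218, -0.001]
ft_force: [0.7, -0.4, 1.4]
grip_width: 1.001
grip_force: 0.0
```

Run:
```python
from h import *
im,c=snap('wrist','w1.png')
s=monitor.get_state();print(s['position'],proj(c,[.45,.341,.0075]),proj(c,s['position']))
```

```text
[0.452025   0.3377086  0.20252438] [276.92034079 180.56656416] [277.94519102 263.16918618]
```

View pics/w1.png

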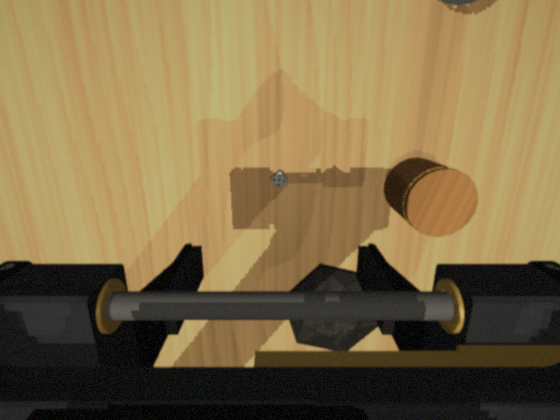

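The wrist view shows the die at (279,178), turned by about 45°, the large cup top at (441,201) and the trivet partly hidden at (335,305).

Run:
```python
from h import *
c=cams.get_calibration('wrist');im=cv2.imread('pics/w1.png')
hsv=cv2.cvtColor(im,cv2.COLOR_BGR2HSV)
m=np.zeros(im.shape[:2],np.uint8);m[160:197,262:297]=((hsv[160:197,262:297,1]<70))*255
ct=max(cv2.findContours(m,0,2)[0],key=cv2.contourArea);print(cv2.contourArea(ct),cv2.boundingRect(ct))
pts=np.array([ray(c,*p[0],.0075)[:2] for p in ct],np.float32)
print(cv2.minAreaRect(pts*1000))
g=cv2.resize(np.hstack([im[150:210,250:310],cv2.cvtColor(m,8)[150:210,250:310]]),None,fx=6,fy=6,interpolation=2);cv2.imwrite('pics/w1c.png',g)
# large cup: top circle
print(ray(c,441,201,.072))
```

```text
150.0 (271, 171, 16, 17)
((452.5494079589844, 342.8737487792969), (15.36886978149414, 15.215144157409668), 39.28464126586914)
[0.60834449 0.3348236  0.072     ]
```

View pics/w1c.png

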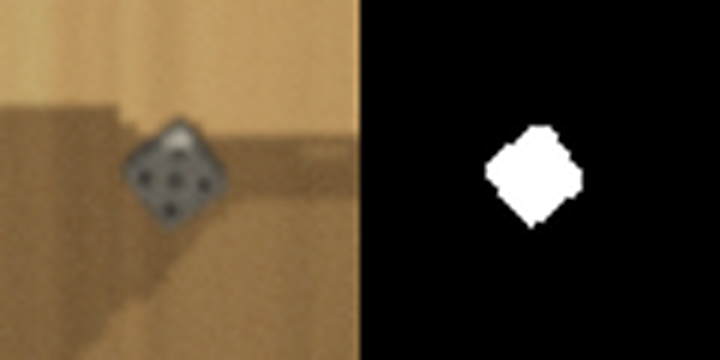

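move_arm([
  [0.4,0,5],
  [0.4,0,10],
  [0.4,0,14],
  [0.4,0,16],
  [0.4,0,16],
  [0.4,0,16],
  [0.4,0,16],
  [0.4,0,16],
  [0.4,0,16],
  [0.4,0,16],
], roll=[-0.14,-0.28,-0.42,-0.56,-0.68,-0.68,-0.68,-0.68,-0.68,-0.68], gripper=4)

```text
time: 4.2
position: [0.4512, 0.3437, 0.043]
tool_rot: [1.354, 2.833, 0.001]
ft_force: [0.0, -0.6, -0.3]
grip_width: 0.461
grip_force: 0.0
```

Run:
```python
from h import *
for i in range(3):
    im,c=snap('wrist','w2.png'); s=monitor.get_state();print(s['position'],s['tool_rot'],s['grip_width'])
hsv=cv2.cvtColor(im[:,:,::-1].copy(),cv2.COLOR_BGR2HSV)
print(proj(c,[.4525,.342,.0075]))
cv2.imwrite('pics/w2c.png',cv2.resize(im[150:330,180:380,::-1],None,fx=3,fy=3))
```

```text
[0.45108994 0.34379427 0.04289327] [1.35395159e+00 2.83394341e+00 4.46858608e-04] 0.4644175820261389
[0.45094562 0.34382015 0.04276896] [1.35358725e+00 2.83435860e+00 1.72352268e-04] 0.46211765822464074
[0.45089837 0.34383254 0.04270058] [1.35352837e+00 2.83456508e+00 1.38253131e-04] 0.458152375598246
[277.16062929 239.75292272]
```

View pics/w2c.png

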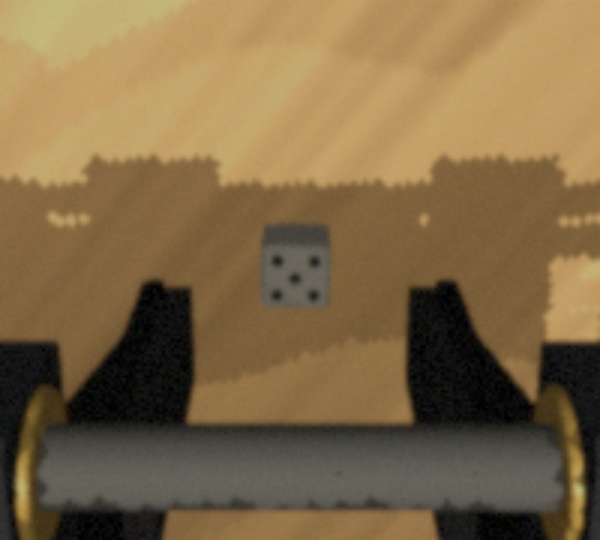

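The die is now square to the fingers and centred between them. Its top centre is at full-image (278.3,240.7).

Run:
```python
from h import *
from scipy.spatial.transform import Rotation as R
c=cams.get_calibration('wrist');s=monitor.get_state();p=ray(c,278.3,240.7,.015);print(p,R.from_rotvec(s['tool_rot']).inv().apply(p-s['position'])*100)
```

```text
[0.45137689 0.34455204 0.015     ] [0.02688458 0.08169169 2.77007038]
```

move_arm([
  [0,0.1,2],
  [0,0.1,3.2],
  [0,0.1,3.8],
  [0,0.1,3.8],
  [0,0.1,3.8],
], roll=[0,0,0,0,0])

```text
time: 4.85
position: [0.4514, 0.3446, 0.0043]
tool_rot: [-1.353, -2.835, 0.0]
ft_force: [-0.3, 0.8, -0.4]
grip_width: 0.461
grip_force: 0.0
```

move_arm([
  [0,0,0],
  [0,0,0],
  [0,0,0],
  [0,0,0],
  [0,0,0],
  [0,0,0],
  [0,0,0],
  [0,0,0],
  [0,0,-2],
  [0,0,-6],
  [0,0,-10],
  [0,0,-10],
], roll=[0,0,0,0,0,0,0,0,0,0,0,0], gripper=0.5, squeeze=12)

```text
time: 6.05
position: [0.4539, 0.3474, 0.1095]
tool_rot: [1.351, 2.831, 0.012]
ft_force: [0.2, 0.8, 0.5]
grip_width: 0.169
grip_force: 12.0
```

move_arm([
  [-5,-2,-3],
  [-18.7,-6.4,-9],
  [-18.7,-6.4,-9],
  [-18.7,-6.4,-9],
  [-18.7,-6.4,-9],
  [-18.7,-6.4,-9],
  [-18.7,-6.4,-9],
  [-18.7,-6.4,-9],
  [-18.7,-6.4,-9],
  [-18.7,-6.4,-9],
], roll=[0.1,0.25,0.39,0.53,0.68,0.68,0.68,0.68,0.68,0.68])

```text
time: 7.05
position: [0.5187, 0.1601, 0.194]
tool_rot: [-2.217, -2.225, 0.001]
ft_force: [-0.7, -0.9, -0.7]
grip_width: 0.174
grip_force: 12.0
```

```bash
cat >> h.py <<'E'
from scipy.spatial.transform import Rotation as R
def hexfit(pts):
    return cv2.minEnclosingCircle(pts)
E
python3 - <<'E'
from h import *
im,c=snap('wrist','w3.png');s=monitor.get_state();print(s['position'],s['tool_rot'])
print(proj(c,[.522,.162,.008]),proj(c,[.62,-.005,.056]),proj(c,[.61,.33,.072]))
cv2.imwrite('pics/w3v.png',im[:,:,::-1])
E
```

```text
[0.51886167 0.1597606  0.19413579] [-2.21817308e+00 -2.22384418e+00  6.51877416e-04]
[281.56193205 183.4139917 ] [367.17630751 336.96513506] [397.32254811  -9.44652664]
```

View pics/w3.png

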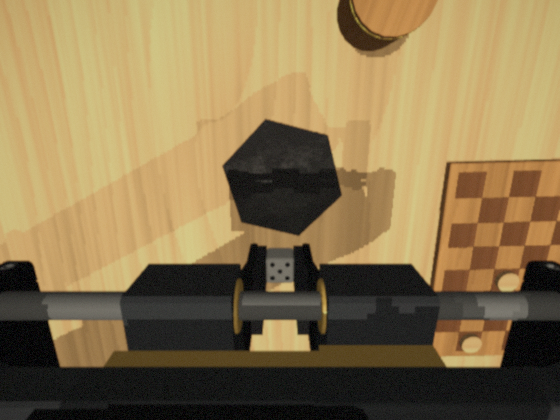

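The trivet is fully visible, spanning (223–341, 120–235), and the die is held at (281,265) without blocking it.

Run:
```python
from h import *
c=cams.get_calibration('wrist');im=cv2.imread('pics/w3.png');s=monitor.get_state()
m=np.zeros(im.shape[:2],np.uint8);m[110:242,210:355]=(im.max(2)[110:242,210:355]<70)*255
ct=max(cv2.findContours(m,0,2)[0],key=cv2.contourArea);h=cv2.convexHull(ct)
poly=cv2.approxPolyDP(h,6,True)[:,0];print(poly.tolist())
for z in(.008,):
    w=np.array([ray(c,*p,z)[:2] for p in h[:,0]],np.float32);q=np.array([ray(c,*p,z)[:2] for p in poly])
    M=cv2.moments(w);cen=np.array([M['m10']/M['m00'],M['m01']/M['m00']]);print(cen,cv2.minEnclosingCircle(w),q.mean(0),np.linalg.norm(q-cen,axis=1))
    d=np.append(cen,.023)-s['position'];print(R.from_rotvec(s['tool_rot']).inv().apply(d)*100,s['position'])
```

```text
[[265, 121], [327, 138], [340, 195], [298, 234], [242, 221], [224, 168]]
[0.52336306 0.1650973 ] ((0.5233193635940552, 0.16502386331558228), 0.06749629229307175) [0.52344599 0.16428463] [0.0669575  0.06663369 0.06737214 0.06716209 0.06747943 0.06632719]
[ 0.53014949  0.46389546 17.11332118] [0.51886167 0.1597606  0.19413579]
```

move_arm([
  [0.5,0.45,5],
  [0.5,0.45,10],
  [0.5,0.45,14],
  [0.5,0.45,16.5],
  [0.5,0.45,17.5],
  [0.5,0.45,18],
  [0.5,0.45,18],
  [0.5,0.45,18],
  [0.5,0.45,18],
], roll=[0,0,0,0,0,0,0,0,0])

```text
time: 8.0
position: [0.5251, 0.164, 0.0159]
tool_rot: [2.22, 2.22, 0.003]
ft_force: [0.2, -0.6, 0.3]
grip_width: 0.167
grip_force: 12.0
```

move_arm([
  [0,0,0],
  [0,0,0.1],
  [0,0,0.2],
  [0,0,0.2],
], roll=[0,0,0,0])

```text
time: 8.4
position: [0.5241, 0.1637, 0.0127]
tool_rot: [2.221, 2.221, 0.0]
ft_force: [0.1, 0.4, 2.7]
grip_width: 0.171
grip_force: 12.0
```

move_arm([
  [0,0,0],
  [0,0,0],
  [0,0,0],
  [0,0,0],
  [0,0,0],
  [0,0,-2],
  [0,0,-6],
  [0,0,-11],
  [0,0,-16],
  [0,0,-18],
  [0,0,-18],
], roll=[0,0,0,0,0,0,0,0,0,0,0], gripper=4)

```text
time: 9.5
position: [0.526, 0.1648, 0.1962]
tool_rot: [2.218, 2.218, 0.008]
ft_force: [-0.6, -0.8, -0.1]
grip_width: 0.461
grip_force: 0.0
```

Run:
```python
from h import *
im,c=snap('wrist','w4.png');s=monitor.get_state();print(s['position'])
u,v=proj(c,[.5237,.1637,.023]).astype(int);print(u,v)
a=im[v-25:v+25,u-25:u+25].astype(int);m=((a.max(2)>75)*255).astype(np.uint8)
ct=max(cv2.findContours(m,0,2)[0],key=cv2.contourArea);w=np.array([ray(c,p[0][0]+u-25,p[0][1]+v-25,.018)[:2] for p in ct],np.float32);print(cv2.minAreaRect(w*1000))
```

```text
[0.52474697 0.16395257 0.19376457]
275 188
((525.102783203125, 163.35769653320312), (15.875155448913574, 14.403759002685547), 89.92618560791016)
```

move_arm([
  [-4,-0.5,0],
  [-49.7,-7,0],
  [-49.7,-7,0],
  [-49.7,-7,0],
  [-49.7,-7,0],
  [-49.7,-7,0],
  [-49.7,-7,0],
  [-49.7,-7,0],
  [-49.7,-7,0],
  [-49.7,-7,0],
  [-49.7,-7,0],
  [-49.7,-7,0],
  [-49.7,-7,0],
  [-49.7,-7,0],
  [-49.7,-7,0],
], roll=[0,0,0,0,0,0,0,0,0,0,0,0,0,0,0], gripper=6.5)

```text
time: 11.05
position: [0.4547, -0.3312, 0.1926]
tool_rot: [2.218, 2.225, -0.0]
ft_force: [0.5, 1.0, -0.9]
grip_width: 0.748
grip_force: 0.0
```

Run:
```python
from h import *
im,c=snap('wrist','w5.png');s=monitor.get_state();print(s['position'],s['tool_rot'],proj(c,[.455,-.333,.04]))
```

```text
[ 0.45457845 -0.33162201  0.19271783] [ 2.21813886e+00  2.22435129e+00 -5.17174066e-04] [278.63599989 194.42464784]
```

View pics/w5.png

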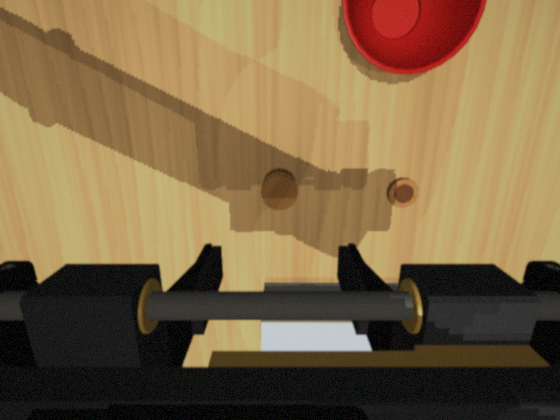

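The wrist view shows the small cup's outline at (262–298, 168–210), with its top centred near (280,191). The disc is at (403,193), the bowl at (415,20) and a grey box edge at row 283.

Run:
```python
from h import *
c=cams.get_calibration('wrist');s=monitor.get_state()
p=ray(c,280,191,.04);print(p,R.from_rotvec(s['tool_rot']).inv().apply(p-s['position'])*100)
for e in[(261,191),(299,191),(280,210.5)]: print(ray(c,*e,.04))
print('box',ray(c,280,283,.05))
im=cv2.imread('pics/w5.png');print([int(x) for x in im[191,252:308,0]],[int(x) for x in im[160:222,280,0]],[int(x) for x in im[160:222,280,2]])
```

```text
[ 0.45628506 -0.32987791  0.04      ] [ 0.18045215  0.17174725 15.27170047]
[ 0.43686168 -0.32994565  0.04      ]
[ 0.47570881 -0.32981017  0.04      ]
[ 0.45636794 -0.35085968  0.04      ]
box [ 0.45666787 -0.43056734  0.05      ]
[74, 72, 72, 69, 70, 63, 65, 65, 65, 46, 35, 35, 38, 41, 30, 35, 40, 32, 39, 36, 32, 30, 31, 37, 30, 27, 27, 33, 36, 31, 36, 33, 34, 34, 29, 34, 40, 41, 35, 32, 39, 36, 44, 39, 39, 44, 65, 69, 74, 72, 72, 73, 75, 70, 64, 74] [54, 57, 57, 55, 57, 57, 52, 50, 37, 29, 25, 22, 25, 37, 37, 27, 38, 32, 31, 32, 36, 37, 30, 35, 40, 34, 29, 27, 38, 35, 32, 36, 35, 34, 30, 33, 34, 36, 41, 44, 42, 46, 46, 38, 49, 45, 48, 47, 46, 51, 63, 73, 68, 68, 71, 72, 72, 74, 75, 71, 70, 75] [119, 120, 119, 119, 120, 121, 115, 108, 89, 72, 68, 67, 78, 92, 89, 88, 99, 99, 97, 96, 96, 96, 91, 95, 97, 94, 92, 92, 94, 94, 90, 96, 97, 96, 93, 96, 95, 99, 110, 115, 119, 122, 124, 122, 125, 125, 127, 127, 127, 132, 143, 150, 148, 147, 149, 151, 149, 150, 149, 149, 148, 151]
```

move_arm([
  [0.2,0.1,4],
  [0.2,0.1,9],
  [0.2,0.1,13],
  [0.2,0.1,16],
  [0.2,0.1,17.5],
  [0.2,0.1,18.1],
  [0.2,0.1,18.1],
  [0.2,0.1,18.1],
], roll=[0,0,0,0,0,0,0,0])

```text
time: 11.9
position: [0.4562, -0.332, 0.0133]
tool_rot: [2.219, 2.22, 0.0]
ft_force: [-0.5, 0.7, -0.5]
grip_width: 0.749
grip_force: 0.0
```

move_arm([
  [0,0,0],
  [0,0,0],
  [0,0,0],
  [0,0,0],
  [0,0,0],
  [0,0,0],
  [0,0,0],
  [0,0,0],
], roll=[0,0,0,0,0,0,0,0], gripper=2.5, squeeze=20)

```text
time: 12.7
position: [0.455, -0.3314, 0.0118]
tool_rot: [2.221, 2.221, -0.0]
ft_force: [-1.8, 0.5, 3.1]
grip_width: 0.44
grip_force: 20.0
```

move_arm([
  [0,0,-3],
  [0,0,-8],
  [0,0,-13],
  [0,0,-17.5],
  [4,0.5,-18],
  [49.4,7,-18],
  [49.4,7,-18],
  [49.4,7,-18],
  [49.4,7,-18],
  [49.4,7,-18],
  [49.4,7,-18],
  [49.4,7,-18],
  [49.4,7,-18],
  [49.4,7,-18],
  [49.4,7,-18],
  [49.4,7,-18],
  [49.4,7,-18],
  [49.4,7,-18],
  [49.4,7,-18],
], roll=[0,0,0,0,0,0,0,0,0,0,0,0,0,0,0,0,0,0,0])

```text
time: 14.6
position: [0.5253, 0.1604, 0.1914]
tool_rot: [2.225, 2.217, -0.001]
ft_force: [0.1, 0.2, -0.3]
grip_width: 0.441
grip_force: 20.0
```

Run:
```python
from h import *
im,c=snap('wrist','w6.png');s=monitor.get_state();print(s['position'],s['tool_rot'],s['grip_width'])
u,v=proj(c,[.5245,.1635,.018]).astype(int);print(u,v)
a=im[v-22:v+22,u-22:u+22].astype(int);m=((a.max(2)>75)*255).astype(np.uint8)
ct=max(cv2.findContours(m,0,2)[0],key=cv2.contourArea);w=np.array([ray(c,p[0][0]+u-22,p[0][1]+v-22,.018)[:2] for p in ct],np.float32);print(cv2.minAreaRect(w*1000))
cv2.imwrite('pics/w6c.png',cv2.resize(im[130:330,180:380,::-1],None,fx=3,fy=3))
```

```text
[0.52529147 0.16078534 0.19146418] [ 2.22431890e+00  2.21739783e+00 -1.01811743e-03] 0.44154359395338527
277 184
((525.4445190429688, 163.81826782226562), (16.662090301513672, 14.161130905151367), 89.83450317382812)
```

View pics/w6c.png

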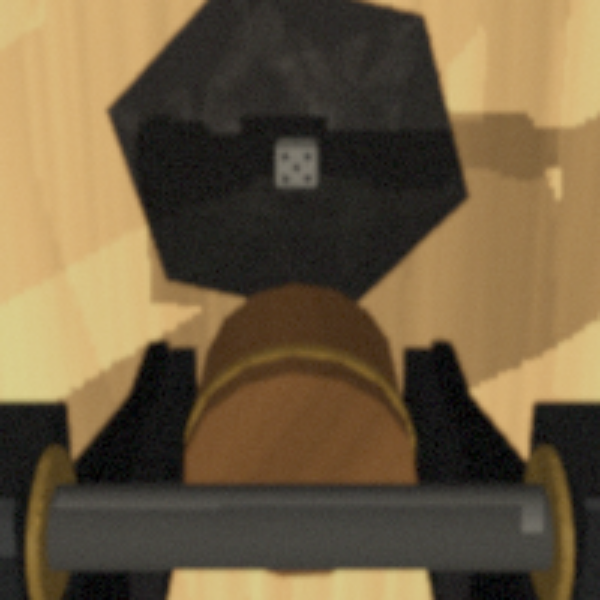

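The die is centred on the trivet at crop (297,163), and the front edge of the held cup's mouth is at full-image (279,225).

Run:
```python
from h import *
c=cams.get_calibration('wrist');s=monitor.get_state();z=s['position'][2]-.0118
p=ray(c,279,224.8,z);print(s['position'],p-[0,.019,0])
print('top rear', ray(c,279,320,z+.04)+[0,.019,0])
```

```text
[0.52529147 0.16078534 0.19146418] [0.52623292 0.16003983 0.17966418]
top rear [0.52618253 0.16256243 0.21966418]
```

move_arm([
  [0.3,0,4],
  [0.3,0,9],
  [0.3,0,12],
  [0.3,0,14],
  [0.3,0,15.5],
  [0.3,0,16.5],
  [0.3,0,17],
  [0.3,0,17],
  [0.3,0,17],
  [0.3,0,17],
], roll=[0,0,0,0,0,0,0,0,0,0])

```text
time: 15.65
position: [0.5257, 0.166, 0.0224]
tool_rot: [2.221, 2.221, 0.002]
ft_force: [0.3, -0.2, 0.3]
grip_width: 0.438
grip_force: 20.0
```

move_arm([
  [-0.2,-0.05,0],
  [-0.2,-0.05,0],
  [-0.2,-0.05,0.1],
  [-0.2,-0.05,0.2],
  [-0.2,-0.05,0.2],
], roll=[0,0,0,0,0])

```text
time: 16.15
position: [0.5246, 0.1637, 0.0198]
tool_rot: [2.221, 2.221, -0.0]
ft_force: [-0.4, -0.7, 2.8]
grip_width: 0.444
grip_force: 20.0
```

move_arm([
  [0,0,0],
  [0,0,0],
  [0,0,0],
  [0,0,0],
  [0,0,0],
  [0,0,-2],
  [0,0,-6],
  [0,0,-11],
  [0,0,-16],
  [0,0,-17.5],
  [0,0,-17.5],
  [0,0,-17.5],
  [0,0,-17.5],
], roll=[0,0,0,0,0,0,0,0,0,0,0,0,0], gripper=6.5)

```text
time: 17.45
position: [0.5233, 0.1631, 0.1924]
tool_rot: [-2.22, -2.22, 0.005]
ft_force: [0.1, 0.4, -0.5]
grip_width: 0.748
grip_force: 0.0
```

```bash
cat >> h.py <<'E'
def cupfit(im,c,s,X,Z,D,name):
    """cup top circle: left/right edges and near (lower) edge from a green-level mask; X guess of the top centre"""
    u,v=proj(c,X); r=int(318*D/2/(s['position'][2]+.17-Z)); u,v=int(u),int(v)
    print('guess px',u,v,'r',r)
    cv2.imwrite('pics/'+name,cv2.resize(im[max(v-2*r,0):v+2*r,max(u-2*r,0):u+2*r,::-1],None,fx=4,fy=4))
    return u,v,r
E
python3 - <<'E'
from h import *
im,c=snap('wrist','w7.png');s=monitor.get_state();print(s['position'],s['time'])
u,v,r=cupfit(im,c,s,[.5246,.1637,.048],.048,.038,'w7c.png')
a=im[:,:,0].astype(int);print('col',a[v-35:v+45,u].tolist(),'row',a[v,u-35:u+35].tolist(),v-35,u-35)
E
```

```text
[0.52329591 0.16316512 0.19246771] 17.5
guess px 280 194 r 19
col [50, 48, 47, 56, 58, 59, 63, 64, 71, 73, 79, 76, 86, 89, 105, 111, 121, 150, 143, 119, 110, 107, 108, 107, 104, 106, 101, 104, 103, 102, 102, 105, 101, 100, 103, 103, 100, 102, 104, 104, 106, 104, 102, 105, 120, 126, 127, 129, 129, 131, 134, 130, 113, 76, 44, 31, 26, 22, 32, 33, 27, 28, 28, 20, 25, 27, 28, 32, 29, 32, 30, 27, 31, 31, 34, 82, 134, 158, 163, 165] row [26, 20, 14, 20, 27, 27, 25, 25, 26, 23, 29, 24, 25, 23, 37, 23, 36, 59, 96, 107, 111, 112, 111, 109, 108, 109, 107, 106, 104, 101, 103, 103, 99, 99, 104, 103, 102, 103, 105, 106, 101, 104, 101, 102, 105, 111, 111, 109, 111, 113, 111, 113, 112, 112, 106, 77, 47, 32, 26, 23, 36, 30, 33, 16, 29, 26, 34, 27, 28, 29] 159 245
```

move_arm([
  [-3,2,0],
  [-16.8,9.9,0],
  [-16.8,9.9,0],
  [-16.8,9.9,0],
  [-16.8,9.9,0],
  [-16.8,9.9,0],
  [-16.8,9.9,0],
  [-16.8,9.9,0],
  [-16.8,9.9,0],
], roll=[0,0,0,0,0,0,0,0,0], gripper=8)

```text
time: 18.4
position: [0.6228, -0.0021, 0.1947]
tool_rot: [2.218, 2.225, -0.0]
ft_force: [-0.9, -0.3, 0.6]
grip_width: 0.92
grip_force: 0.0
```

Run:
```python
from h import *
im,c=snap('wrist','w8.png');s=monitor.get_state();print(s['position'],s['time'],proj(c,[.6229,-.0045,.056]))
```

```text
[ 0.62297438 -0.00257407  0.19477387] 18.45 [278.35954571 198.6983132 ]
```

View pics/w8.png

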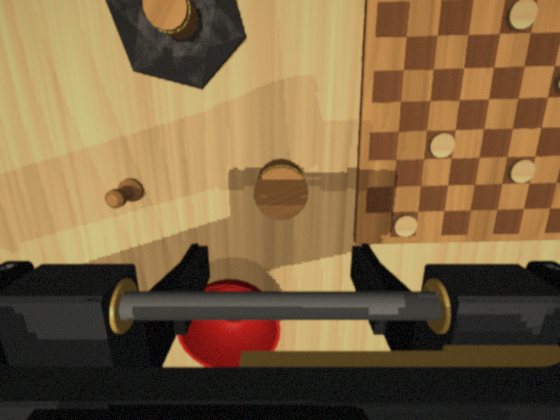

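The medium cup's top spans about columns 254–308 and rows 165–220. The bowl is at (230,322), the board edge at column 360 and the pawn at (125,193).

```bash
cat >> h.py <<'E'
def edges(im,u,v,r):
    """left, right, lower edge of a cup's top disc about pixel (u,v), at the steepest level change near radius r"""
    a=cv2.GaussianBlur(im,(3,3),0).astype(float)
    row=np.abs(np.diff(a[v-1:v+2].mean(0),axis=0)).sum(1); col=np.abs(np.diff(a[:,u-1:u+2].mean(1),axis=0)).sum(1)
    f=lambda g,k:(lambda i:k-5+i+.5)(int(np.argmax(g[k-5:k+6])))
    return f(row,u-r),f(row,u+r),f(col,v+r)
E
python3 - <<'E'
from h import *
c=cams.get_calibration('wrist');s=monitor.get_state();im=cv2.imread('pics/w8.png')
e=edges(im,281,193,27);print(e)
D=.054;d=(e[1]-e[0]);uc=(e[0]+e[1])/2;vc=e[2]-d/2
p=ray(c,uc,vc,.056);print(d,uc,vc,p,np.linalg.norm(ray(c,e[0],vc,.056)-ray(c,e[1],vc,.056)),s['position'],R.from_rotvec(s['tool_rot']).inv().apply(p-s['position'])*100)
E
```

```text
(253.5, 307.5, 219.5)
54.0 280.5 192.5 [0.62516046 0.00131692 0.056     ] 0.05284067788820752 [ 0.62297438 -0.00257407  0.19477387] [ 0.3937939   0.21653399 13.87728661]
```

move_arm([
  [0.3,0.15,4],
  [0.3,0.15,8],
  [0.3,0.15,12],
  [0.3,0.15,15],
  [0.3,0.15,16.5],
  [0.3,0.15,17],
  [0.3,0.15,17],
  [0.3,0.15,17],
  [0.3,0.15,17],
], roll=[0,0,0,0,0,0,0,0,0])

```text
time: 19.35
position: [0.6262, -0.0011, 0.0263]
tool_rot: [2.22, 2.22, 0.003]
ft_force: [0.1, -0.6, 0.3]
grip_width: 0.921
grip_force: 0.0
```

move_arm([
  [0,0,0],
  [0,0,0],
  [0,0,0],
  [0,0,0],
  [0,0,0],
  [0,0,0],
  [0,0,0],
  [0,0,0],
], roll=[0,0,0,0,0,0,0,0], gripper=4.5, squeeze=20)

```text
time: 20.15
position: [0.6248, -0.0013, 0.0246]
tool_rot: [-2.221, -2.221, 0.001]
ft_force: [-1.5, 0.0, 1.5]
grip_width: 0.608
grip_force: 20.0
```

move_arm([
  [0,0,-3],
  [0,0,-8],
  [0,0,-13],
  [0,0,-17.5],
  [3,-2,-18],
  [16.4,-10,-18],
  [16.4,-10,-18],
  [16.4,-10,-18],
  [16.4,-10,-18],
  [16.4,-10,-18],
  [16.4,-10,-18],
  [16.4,-10,-18],
  [16.4,-10,-18],
  [16.4,-10,-18],
], roll=[0,0,0,0,0,0,0,0,0,0,0,0,0,0])

```text
time: 21.55
position: [0.5254, 0.1618, 0.2043]
tool_rot: [-2.223, -2.219, 0.0]
ft_force: [-0.5, -0.4, -0.3]
grip_width: 0.608
grip_force: 20.0
```

Run:
```python
from h import *
im,c=snap('wrist','w9.png');im,c=snap('wrist','w9.png');s=monitor.get_state();print(s['position'],s['time'],s['grip_width'],proj(c,[.5245,.163,.048]))
cv2.imwrite('pics/w9c.png',cv2.resize(im[130:330,180:380,::-1],None,fx=3,fy=3))
```

```text
[0.52520155 0.16224841 0.20439861] 21.65 0.6078335565371786 [277.63595816 190.96186711]
```

View pics/w9c.png

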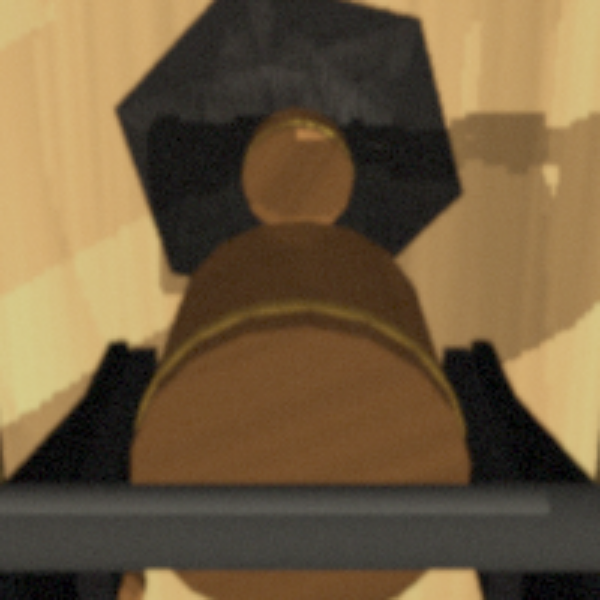

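The medium cup is held with its mouth front edge at full-image row 204. The small cup's top spans columns 260.7–298, standing on the trivet.

Run:
```python
from h import *
c=cams.get_calibration('wrist');s=monitor.get_state();z=s['position'][2]-.0246
print(s['position'],'in hand',ray(c,280,204,z)-[0,.027,0],'rear',ray(c,280,337,z+.056)+[0,.027,0],'small',ray(c,279.3,130+225/3-18.7,.048))
```

```text
[0.52520155 0.16224841 0.20439861] in hand [0.52668673 0.16233992 0.17979861] rear [0.52662985 0.16450848 0.23579861] small [0.52613034 0.16814504 0.048     ]
```

move_arm([
  [0.05,0,4],
  [0.05,0,8],
  [0.05,0,11],
  [0.05,0,12.5],
  [0.05,0,12.5],
  [0.05,0,13],
  [0.05,0,13.5],
  [0.05,0,14],
  [0.05,0,14],
], roll=[0,0,0,0,0,0,0,0,0])

```text
time: 22.55
position: [0.525, 0.1631, 0.0645]
tool_rot: [2.221, 2.221, -0.0]
ft_force: [0.1, -0.7, -1.0]
grip_width: 0.609
grip_force: 20.0
```

Clear; continuing down.

move_arm([
  [0,0,0.7],
  [0,0,1.5],
  [0,0,2.2],
  [0,0,2.8],
  [0,0,3.1],
  [0,0,3.2],
  [0,0,3.2],
  [0,0,3.2],
], roll=[0,0,0,0,0,0,0,0])

```text
time: 23.35
position: [0.5251, 0.1634, 0.0326]
tool_rot: [2.221, 2.221, 0.001]
ft_force: [-0.9, -0.3, -0.4]
grip_width: 0.605
grip_force: 20.0
```

move_arm([
  [0,0,0.05],
  [0,0,0.05],
  [0,0,0.05],
  [0,0,0.05],
  [0,0,0.05],
  [0,0,0.05],
  [0,0,-2],
  [0,0,-6],
  [0,0,-11],
  [0,0,-16],
  [0,0,-18],
  [3,2,-18],
  [16.9,8.4,-18],
  [16.9,8.4,-18],
  [16.9,8.4,-18],
  [16.9,8.4,-18],
  [16.9,8.4,-18],
  [16.9,8.4,-18],
  [16.9,8.4,-18],
  [16.9,8.4,-18],
], roll=[0,0,0,0,0,0,0,0,0,0,0,0,0,0,0,0,0,0,0,0], gripper=8.7)

```text
time: 25.35
position: [0.6097, 0.33, 0.2131]
tool_rot: [2.223, 2.217, 0.0]
ft_force: [0.2, -0.8, 0.6]
grip_width: 1.0
grip_force: 0.0
```

Run:
```python
from h import *
im,c=snap('wrist','w10.png');im,c=snap('wrist','w10.png');s=monitor.get_state();print(s['position'],s['time'],s['grip_width'],proj(c,[.609,.333,.072]),proj(c,[.525,.1635,.064]))
```

```text
[0.60948174 0.33068162 0.21304611] 25.45 0.9949953601352408 [277.50764937 193.0203526 ] [206.33534878 331.3037122 ]
```

View pics/w10.png

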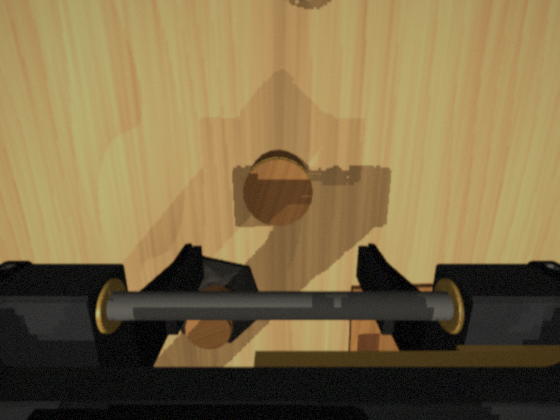

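The large cup's top is centred near (278,191), spanning columns 243–313. The nested medium cup stands at (210,320) on the trivet.

Run:
```python
from h import *
c=cams.get_calibration('wrist');s=monitor.get_state();im=cv2.imread('pics/w10.png')
e=edges(im,278,191,35);print(e)
d=(e[1]-e[0]);uc=(e[0]+e[1])/2;vc=e[2]-d/2
p=ray(c,uc,vc,.072);print(d,uc,vc,p,np.linalg.norm(ray(c,e[0],vc,.072)-ray(c,e[1],vc,.072)),s['position'],R.from_rotvec(s['tool_rot']).inv().apply(p-s['position'])*100)
```

```text
(242.5, 312.5, 225.5)
70.0 277.5 190.5 [0.60886297 0.33593605 0.072     ] 0.06887525129107139 [0.60948174 0.33068162 0.21304611] [ 0.53514229 -0.07801263 14.1041666 ]
```

move_arm([
  [0.2,-0.1,4],
  [0.2,-0.1,8],
  [0.2,-0.1,11],
  [0.2,-0.1,13],
  [0.2,-0.1,15],
  [0.2,-0.1,16.5],
  [0.2,-0.1,17.5],
  [0.2,-0.1,17.5],
  [0.2,-0.1,17.5],
  [0.2,-0.1,17.5],
], roll=[0,0,0,0,0,0,0,0,0,0])

```text
time: 26.45
position: [0.6085, 0.3349, 0.0388]
tool_rot: [2.221, 2.221, 0.003]
ft_force: [0.7, 0.1, -0.1]
grip_width: 0.999
grip_force: 0.0
```

move_arm([
  [0,0,0],
  [0,0,0],
  [0,0,0],
  [0,0,0],
  [0,0,0],
  [0,0,0],
  [0,0,0],
  [0,0,0],
], roll=[0,0,0,0,0,0,0,0], gripper=6, squeeze=20)

```text
time: 27.25
position: [0.608, 0.3344, 0.0378]
tool_rot: [2.221, 2.221, 0.0]
ft_force: [-0.5, 0.5, 2.5]
grip_width: 0.769
grip_force: 20.1
```

move_arm([
  [0,0,-3],
  [0,0,-8],
  [0,0,-13],
  [0,0,-17.5],
  [-3,-2,-18],
  [-17.1,-8.3,-18],
  [-17.1,-8.3,-18],
  [-17.1,-8.3,-18],
  [-17.1,-8.3,-18],
  [-17.1,-8.3,-18],
  [-17.1,-8.3,-18],
  [-17.1,-8.3,-18],
  [-17.1,-8.3,-18],
  [-17.1,-8.3,-18],
  [-17.1,-8.3,-18],
], roll=[0,0,0,0,0,0,0,0,0,0,0,0,0,0,0])

```text
time: 28.75
position: [0.5248, 0.1643, 0.2174]
tool_rot: [-2.219, -2.223, -0.0]
ft_force: [0.3, 0.3, -1.0]
grip_width: 0.772
grip_force: 20.0
```

Run:
```python
from h import *
im,c=snap('wrist','w11.png');im,c=snap('wrist','w11.png');s=monitor.get_state();print(s['position'],s['time'],s['grip_width'],proj(c,[.525,.1635,.064]))
cv2.imwrite('pics/w11c.png',cv2.resize(im[130:330,180:380,::-1],None,fx=3,fy=3))
z=s['position'][2]-.0378
for v in (180,185,190,195): print(v,ray(c,280,v,z)-[0,.0345,0])
```

```text
[0.52486822 0.1637418  0.21743097] 28.85 0.7701420574046932 [278.52982566 193.05259153]
180 [0.52627014 0.16867085 0.17963097]
185 [0.5262782  0.16537295 0.17963097]
190 [0.52628635 0.16204296 0.17963097]
195 [0.52629457 0.15868039 0.17963097]
```

View pics/w11c.png

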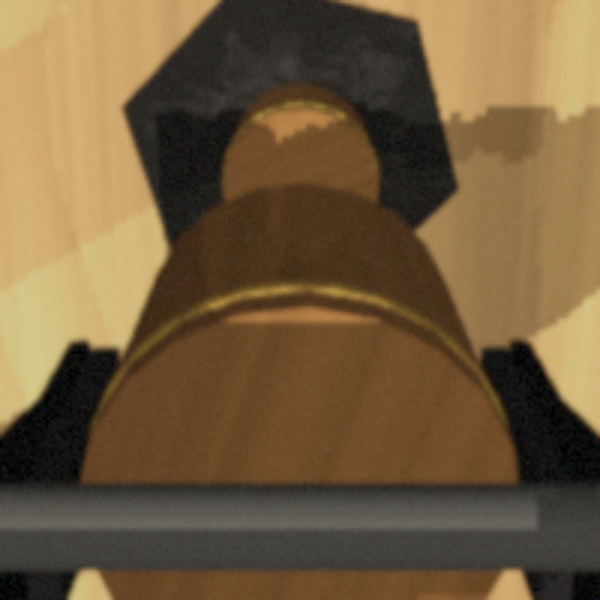

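The large cup is held with its mouth front edge at full-image row 191.3. The medium cup is standing, with its top edge near row 165.7.

Run:
```python
from h import *
c=cams.get_calibration('wrist');s=monitor.get_state();z=s['position'][2]
print('large front low',ray(c,280,191.3,z-.0378)[1]-.0345,'large front top',ray(c,280,130+303/3,z-.0378+.072)[1]-.0345)
print('medium front top',ray(c,280,165.5,.064)[:2]-[0,.027],'medium front low',ray(c,280,130+85/3,.008)[1]-.027)
im=cv2.imread('pics/w11.png').astype(int)
print('col',im[150:236,279:282].mean(1)[:,2].astype(int).tolist())
im=cv2.imread('pics/w9.png').astype(int)
print('col9',im[150:250,279:282].mean(1)[:,2].astype(int).tolist())
```

```text
large front low 0.16091959075741677 large front top 0.1620534120534069
medium front top [0.52649228 0.16472508] medium front low 0.16319606098477782
col [50, 50, 53, 52, 55, 55, 54, 61, 72, 78, 80, 81, 80, 103, 134, 135, 150, 171, 182, 184, 183, 181, 175, 150, 124, 114, 113, 112, 113, 111, 112, 113, 118, 116, 112, 114, 115, 114, 116, 115, 105, 91, 78, 76, 76, 78, 77, 77, 77, 77, 78, 77, 75, 77, 76, 79, 76, 79, 76, 76, 76, 77, 77, 78, 75, 77, 75, 72, 71, 70, 72, 71, 72, 79, 99, 123, 131, 112, 87, 76, 80, 91, 130, 160, 172, 173]
col9 [54, 51, 51, 55, 63, 65, 62, 58, 57, 55, 55, 55, 53, 53, 56, 59, 74, 79, 82, 94, 118, 119, 124, 157, 174, 171, 146, 117, 109, 106, 109, 108, 108, 107, 106, 106, 107, 107, 106, 109, 108, 109, 108, 107, 107, 108, 109, 109, 110, 111, 115, 118, 126, 116, 93, 84, 83, 84, 83, 85, 83, 81, 79, 74, 75, 76, 74, 75, 76, 76, 75, 76, 76, 75, 76, 73, 73, 72, 72, 79, 91, 100, 114, 101, 82, 73, 74, 74, 84, 98, 107, 113, 111, 113, 115, 115, 115, 115, 115, 115]
```

move_arm([
  [0.25,0,4],
  [0.25,0,8],
  [0.25,0,10.5],
  [0.25,0,11],
  [0.25,0,11],
  [0.25,0,11.5],
  [0.25,0,12],
  [0.25,0,12.5],
  [0.25,0,12.5],
], roll=[0,0,0,0,0,0,0,0,0])

```text
time: 29.75
position: [0.5248, 0.1655, 0.0922]
tool_rot: [-2.222, -2.221, 0.001]
ft_force: [-0.0, 0.6, -1.5]
grip_width: 0.771
grip_force: 20.0
```

move_arm([
  [0,0,0.8],
  [0,0,1.6],
  [0,0,2.4],
  [0,0,3.2],
  [0,0,4],
  [0,0,4.4],
  [0,0,4.6],
  [0,0,4.6],
  [0,0,4.6],
], roll=[0,0,0,0,0,0,0,0,0])

```text
time: 30.65
position: [0.5252, 0.1659, 0.0468]
tool_rot: [2.221, 2.221, 0.001]
ft_force: [0.5, -0.0, -1.7]
grip_width: 0.776
grip_force: 20.0
```

move_arm([
  [0,0,0.1],
  [0,0,0.1],
  [0,0,0.1],
  [0,0,0.1],
  [0,0,0.1],
  [0,0,0.1],
  [0,0,0.1],
  [0,0,-2],
  [0,0,-6],
  [0,0,-11],
  [0,0,-16],
  [0,0,-16],
  [-3,-2,-16],
  [-17.9,-7.3,-16],
  [-17.9,-7.3,-16],
  [-17.9,-7.3,-16],
  [-17.9,-7.3,-16],
  [-17.9,-7.3,-16],
  [-17.9,-7.3,-16],
  [-17.9,-7.3,-16],
], roll=[0,0,0,0,0,0,0,0,0,0,0,0,0,0,0,0,0,0,0,0], gripper=8.7)

```text
time: 32.65
position: [0.4525, -0.011, 0.2065]
tool_rot: [-2.216, -2.225, -0.001]
ft_force: [-1.1, -0.2, 0.1]
grip_width: 0.999
grip_force: 0.0
```

Run:
```python
from h import *
im,c=snap('wrist','w12.png');im,c=snap('wrist','w12.png');s=monitor.get_state();print(s['position'],s['time'],s['grip_width'],proj(c,[.4525,-.013,.047]),proj(c,[.525,.1635,.08]))
```

```text
[ 0.45235173 -0.01130272  0.20646596] 32.75 1.0019349923855545 [278.4251741  192.99222399] [371.88330097 -14.07736786]
```

View pics/w12.png

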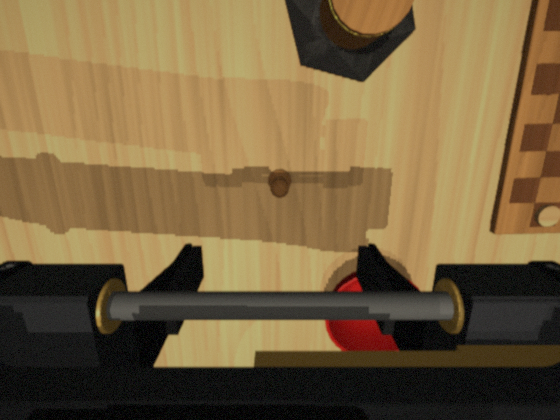

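The pawn's head is at about (280,187) with its foot just above it, the bowl is at (372,315), and the large cup sits on the trivet at the top of the picture.

Run:
```python
from h import *
c=cams.get_calibration('wrist');im=cv2.imread('pics/w12.png').astype(int);s=monitor.get_state()
g=cv2.GaussianBlur(im.astype(np.uint8),(3,3),0)[:,:,2].astype(int)
print('row188',g[188,260:300].tolist(),'col280',g[160:210,280].tolist())
print(ray(c,279.7,187.5,.04),ray(c,279.7,178,.0),s['position'])
```

```text
row188 [151, 151, 151, 150, 148, 146, 145, 144, 140, 128, 107, 89, 84, 86, 91, 95, 97, 98, 97, 97, 97, 98, 98, 98, 95, 90, 86, 87, 97, 114, 128, 132, 133, 132, 132, 134, 138, 141, 143, 144] col280 [174, 174, 173, 173, 173, 173, 173, 167, 152, 133, 123, 118, 107, 95, 90, 86, 79, 74, 71, 72, 79, 86, 90, 93, 97, 99, 99, 98, 97, 97, 96, 96, 96, 95, 92, 87, 89, 104, 123, 135, 139, 139, 138, 138, 138, 138, 139, 139, 138, 139]
[ 0.45373021 -0.00906325  0.04      ] [ 0.45374333 -0.00746226  0.        ] [ 0.45235173 -0.01130272  0.20646596]
```

move_arm([
  [0.25,0.1,4],
  [0.25,0.1,8],
  [0.25,0.1,12],
  [0.25,0.1,15],
  [0.25,0.1,17],
  [0.25,0.1,18.3],
  [0.25,0.1,18.8],
  [0.25,0.1,18.8],
  [0.25,0.1,18.8],
], roll=[0,0,0,0,0,0,0,0,0], gripper=5)

```text
time: 33.65
position: [0.4537, -0.0103, 0.0192]
tool_rot: [2.22, 2.222, 0.001]
ft_force: [-0.3, 0.9, -0.0]
grip_width: 0.578
grip_force: 0.0
```

move_arm([
  [0,0,0],
  [0,0,0],
  [0,0,0],
  [0,0,0],
  [0,0,0],
  [0,0,0],
  [0,0,0],
  [0,0,0],
], roll=[0,0,0,0,0,0,0,0], gripper=1, squeeze=10)

```text
time: 34.45
position: [0.453, -0.0108, 0.0186]
tool_rot: [2.221, 2.221, -0.0]
ft_force: [-0.0, 0.6, 3.2]
grip_width: 0.213
grip_force: 10.0
```

move_arm([
  [0,0,-3],
  [0,0,-8],
  [0,0,-13],
  [0,0,-18],
  [3,1,-18],
  [17.4,7.2,-18],
  [17.4,7.2,-18],
  [17.4,7.2,-18],
  [17.4,7.2,-18],
  [17.4,7.2,-18],
  [17.4,7.2,-18],
  [17.4,7.2,-18],
  [17.4,7.2,-14],
  [17.4,7.2,-11],
  [17.4,7.2,-9],
  [17.4,7.2,-8.5],
  [17.4,7.2,-8.3],
  [17.4,7.2,-8.3],
  [17.4,7.2,-8.3],
], roll=[0,0,0,0,0,0,0,0,0,0,0,0,0,0,0,0,0,0,0])

```text
time: 36.35
position: [0.5258, 0.1632, 0.1028]
tool_rot: [2.221, 2.22, 0.002]
ft_force: [-0.4, -0.1, -0.8]
grip_width: 0.216
grip_force: 10.0
```

Run:
```python
from h import *
a,_=snap('scene','s1.png');b,_=snap('side','s2.png');s=monitor.get_state();print(s['position'],s['ft_force'],s['grip_width'])
f=lambda i,u,v:cv2.resize(i[v-50:v+50,u-65:u+65,::-1],(390,300))
cv2.imwrite('pics/s12.png',np.hstack([f(a,331,225),f(b,266,160)]))
```

```text
[0.52560671 0.16334578 0.10253186] [ 0.05537332 -0.23507512 -0.37207258] 0.21906064931641078
```

View pics/s12.png

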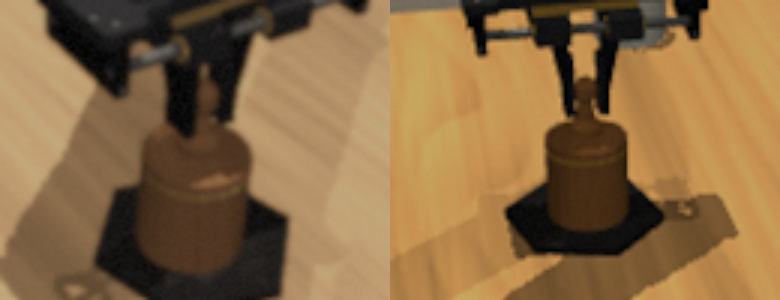

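The pawn is held upright over the middle of the large cup's top, left panel (205,130) and right panel (585,120), and the cup sits flat on the trivet. Next I lower it about 4 mm.

move_arm([
  [0,0,0.2],
  [0,0,0.3],
  [0,0,0.35],
  [0,0,0.35],
  [0,0,0.35],
], roll=[0,0,0,0,0])

```text
time: 36.95
position: [0.5251, 0.1635, 0.0986]
tool_rot: [2.221, 2.221, 0.0]
ft_force: [-0.5, -1.0, 5.4]
grip_width: 0.219
grip_force: 10.0
```

move_arm([
  [0,0,0],
  [0,0,0],
  [0,0,0],
  [0,0,0],
  [0,0,0],
  [0,0,0],
  [0,0,-1],
  [0,0,-3],
  [0,0,-6],
  [0,0,-10],
  [0,0,-13],
  [0,0,-13],
  [0,0,-13],
  [0,0,-13],
], roll=[0,0,0,0,0,0,0,0,0,0,0,0,0,0], gripper=5)

```text
time: 38.35
position: [0.5244, 0.1628, 0.2272]
tool_rot: [-2.221, -2.221, 0.002]
ft_force: [-0.8, -0.4, -0.4]
grip_width: 0.575
grip_force: 0.0
```

Run:
```python
from h import *
a,_=snap('scene','s3.png');b,_=snap('side','s4.png');s=monitor.get_state();print(s['position'],s['time'],s['ft_force'])
f=lambda i,u,v:cv2.resize(i[v-50:v+50,u-65:u+65,::-1],(390,300))
cv2.imwrite('pics/s34.png',np.hstack([f(a,331,225),f(b,266,160)]))
```

```text
[0.52426034 0.162851   0.22687166] 38.45 [ 0.326568   -0.43324833  0.03046191]
```

View pics/s34.png

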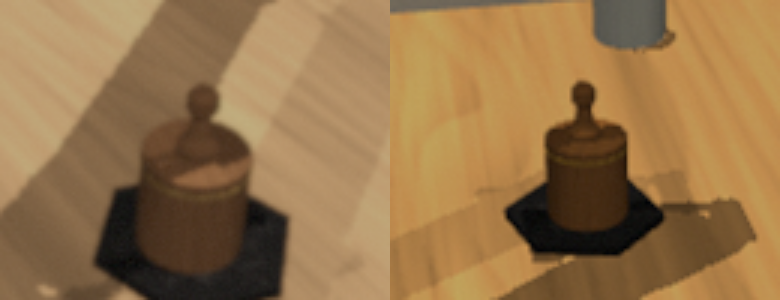

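The pawn stands upright in the middle of the large cup, left panel (200,120) and right panel (585,110), and the gripper is clear.

```bash
python3 -c "
from bench import workorder
print(workorder.close_job())"
```

```text
the job is handed in; nothing more can be done
None
```

The tower is built and the job is handed in at about 38 s: die, three nested cups and the pawn on top all stand on the trivet with the gripper clear; the hand-in returned no verdict, and I did not re-measure the bowl and disc, though the arm never went near them.

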